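# Wedge a sagging letterbox level

### The job

The letterbox on the bench hangs low at its front. Take the purple wedge and push it, thin end first, squarely under the middle of the low front lip until the box sits level against its stops and the wedge is tight, but do not ram it in any further. Leave it there, let go, and leave everything else on the bench where it lies.

Things in the scene. Friction and masses are not known exactly. Their poses are not given: they have to be found in the camera images.
- wedge: purple slick nylon wedge, 150 mm long, lying flat, 0.12 kg. Origin: underside, below the middle of its handle; +x to the thin end, z up. Handle: block x -15 to 15, 24 wide (y), 55 tall, sides free. Then a shoulder 50 wide, 23 high (x 15 to 35) and a 50 wide ramp falling straight from 23 high at x = 35 to 3 at x = 135. Once tight, its friction keeps it in place when let go.
- wedge_tip (a point): middle of the wedge's thin end, on its underside: 135 mm along +x from the wedge's origin.
- cradle: dark steel frame fixed to the bench, carrying the letterbox, 250 (x) by 305 mm (y). Origin: its middle, level with its feet; +x from the letterbox's front to its rear, so the wedge goes in along +x from the -x side; y along the lip, z up. Adjustable feet: it stands up to 2.5 mm higher or lower than nominal. Rails and feet lie at |y| of 132 to 154 mm; the bench under the lip is clear.
- letterbox: cream steel letterbox 215 (x) by 260 (y) by 79 mm, hinged in the cradle about a level axis along y. Origin: mid-axis, at x 100, z 50 mm in the cradle frame; axes as the cradle's when level. Its front hangs 0.045 rad (9 mm) low; firm stops halt it exactly at level. Front face 205 mm ahead of the axis, top 50 mm above it. 3 to 8 N upward at the lip lifts it (mass varies).
- lip (a point): middle of the underside of the low front lip, a round rod 10 mm thick along y; cradle frame x -105 mm. 4 to 10 mm above the bench when low, 13 to 19 when level; the wedge slides on the bench beneath it. Pushing the wedge takes 2 to 10 N while the box rises; at the stops it climbs by 3 N or so per mm: about 15 N is tight, over 20 N is ramming.
- thin_wedge: bystander: orange wedge of the same plan but only 9 mm thick, too thin for the job. Same axes.
- keys: bystander: steel key ring, 40 mm across, with a brass key.
- lock_barrel: bystander: brass lock barrel 28 mm tall, 28 mm across, standing.
- driver: bystander: screwdriver.
- screw_jar: bystander: clear jar with a steel lid, 60 mm across, 70 mm tall.
- flap: bystander: loose aluminium slot flap, 60 x 200 x 8 mm.
- packers: bystander: blue packer block 100 x 40 x 30 mm.
Not all that is in view belongs to the job. There is more than one size of the wedge; the one meant has the size given above.

How it is judged:
By the outcome, as a careful person would: the job done as asked, in the order asked, and still so for the second after the job is handed in, with the robot touching nothing.
It also fails if it takes over 58 s, if anything falls off the work surface, if the arm or the gripper's body presses on something with over 40 N, if the wrist force passes 120 N, or if a joint passes its speed limit or range.

### The arm

A 6-joint arm with a two-finger parallel gripper is mounted at the origin on the work surface. World frame = base frame: x ahead of the robot, y to its left, z up, the work surface at z = 0. Lengths are in m, angles in degrees, forces in N, time in s.
With the tool pointing down it reaches from about 0.4 to 0.825 m from the base axis. Payload 7 kg.
Tool frame: the origin (TCP) lies between the finger pads; the fingertips stand 14 mm ahead of it and the grasp point (between the pads) lies 5 mm behind it; z points along the fingers, y is the line along which they close (so a half turn about z gives the same grasp; the last joint's range is limited). The gripper opens to 88 mm and grips with 3 to 60 N. Pads are 19 mm wide; open, the fingers measure 130 mm over their backs; the gripper's body (78 mm by 193 mm) begins 47 mm behind the grasp point.
Start: joints at [93.398, 20.546, 0.682, 0, -70.136, -16.507], TCP at [0.153, 0.657, 0.219] pointing down, gripper open.
Joint ranges: [-176.03, 176.03], [-82.01, 121.73], [-58.28, 71.71], [-173.87, 95.51], [-174.79, -0.11], [-173.66, 173.66]. Speed limits (degrees/s): [136.94, 136.94, 172.46, 180, 180, 180].

### API

Orientations are given as [roll, pitch, yaw] about the fixed x, y, z axes, in that order (R = Rz(yaw) Ry(pitch) Rx(roll)).
In Python, from plant import status, cams, job gives the robot as it stands. The module is installed in compiled form; this text tells all that it offers.
- The arm moves only by the tool step_arm, never from a script. Its arguments are lists of equal length, an entry for each row: "xyz": the shift along the tool's x, y, z each as a share of 20 cm, from -1 to 1, a list of three; "yaw": the turn about the tool's z as a share of 360 degrees, from -1 to 1; "claw": the closure, from -1 (fully open) to 1 (shut). A call has 1 to 20 rows; each row is the pose to reach, as a shift and turn from the pose commanded when the call began, along the tool's axes at that moment, turning the shorter way round; what a row does not reach only later rows make up. A row lasts 1/12 s, in which the tool goes at most 41.7 mm and 7.16 degrees, less where a joint would pass 70% of its speed; a pose out of reach is approached as far as the arm can. A call with a number of a shift or a turn outside -1 to 1 is refused whole. A call with a gripper value outside its range is refused whole. The fingers move at their own pace and stop on an object; "grip_force" is the grip in N (left out, the last holds). Time passes only in rows, so rows that repeat a pose let the fingers close. It gives the time, the measured TCP pose, the force, the opening and the grip force at its end, in the units of the state.
- status.get_state(): the state, without advancing time (a new reading comes with each control period).
- cams.capture(name): name is "scene" or "top"; returns (picture, depth): 420x560x3 uint8, blue, green, red; 420x560 float32, m along the optical axis (not along the pixel's ray), 0 where there is no reading.
- cams.calibration(name): a dict with "mtx" (3x3 intrinsics, pixels), "D" ([k1, k2, p1, p2, k3] as OpenCV has them; the pictures are not rectified), "camera_from_world" (4x4, takes a point from world to camera coordinates). Camera axes: x right, y down, z forward; pixel columns grow to the right and rows downward; lengths in m; the calibration is good to about 2 mm. A picture is of the moment at which its call begins. calibration takes no time and is no camera call.
- job.close_job(): hands the job in; it is judged then, once.
The state is a dict: "time_s": time; "joints": joint angles; "qd": joint speeds; "joint_torque": joint torques, N m; "tcp_pos": TCP position; "eef_rot": TCP orientation; "contact_force": force on the tool from outside, world axes, zero at the start; "moment": the same for the moment, N m; "gripper_width": finger opening in m; "gripper_force": force on a finger pad.
Only numpy, scipy, OpenCV 4.12 (cv2) and the standard library are available. Lean on these libraries where they do the work, as an engineer would, in place of code of your own. Each camera call takes 0.05 s, during which the arm holds its last target. There are 200 camera calls.

## Working session

There is one attempt and no reset: what is moved stays moved. The work goes in short steps, Python scripts to look and compute and a tool call to move; the robot and the scene stay as the last step left them, time stands still between calls to the robot, and variables do not carry over. Pictures are saved under pics/ and viewed, at most 10 in all, crops included, and the job is handed in when it is done.

Besides the shell and the picture viewer there is one more tool, called after ">>>" in YAML: its name, and indented under it one key for each argument. step_arm: Moves the arm, as the interface text tells. Shift numbers are shares of 20 cm and turn numbers shares of 360 degrees, none past 1 either way. Its arguments: {"type":"object","properties":{"xyz":{"type":"array"},"yaw":{"type":"array"},"claw":{"type":"array"},"grip_force":{"type":"number"}},"required":["xyz","yaw","claw"]}

```bash
mkdir -p pics
python3 - <<'E'
from plant import status,cams
import cv2,numpy as np
for n in("top","scene"):
    p,d=cams.capture(n);cv2.imwrite(f"pics/{n}0.png",p);np.save(f"{n}0.npy",d)
    c=cams.calibration(n);print(n,c)
print(status.get_state())
E
```

```text
top {'mtx': array([[395.94357395,   0.        , 279.25045947],
       [  0.        , 395.94357395, 209.8989012 ],
       [  0.        ,   0.        ,   1.        ]]), 'D': array([-0.04586655,  0.        ,  0.        ,  0.        ,  0.        ]), 'camera_from_world': array([[-0.00893718, -0.99992581, -0.00827644, -0.01135813],
       [-0.99676179,  0.00956974, -0.07983952,  0.48492954],
       [ 0.0799128 ,  0.0075361 , -0.99677337,  1.11657312],
       [ 0.        ,  0.        ,  0.        ,  1.        ]])}
scene {'mtx': array([[384.94161135,   0.        , 276.08067582],
       [  0.        , 384.94161135, 213.06785417],
       [  0.        ,   0.        ,   1.        ]]), 'D': array([-0.1057407,  0.       ,  0.       ,  0.       ,  0.       ]), 'camera_from_world': array([[ 3.87989085e-01,  9.21663501e-01,  9.27803441e-04,
        -1.76090950e-01],
       [ 7.47325520e-01, -3.14009226e-01, -5.85579006e-01,
        -2.91620448e-01],
       [-5.39415458e-01,  2.27891634e-01, -8.10614808e-01,
         1.33482049e+00],
       [ 0.00000000e+00,  0.00000000e+00,  0.00000000e+00,
         1.00000000e+00]])}
{'time_s': 0.1, 'joints': array([ 9.33976479e+01,  2.05866159e+01,  6.38334268e-01, -1.66942777e-02,
       -7.01377382e+01, -1.65073426e+01]), 'qd': array([-0.01824885, -0.12281329, -0.06671023,  0.02654151,  0.00549672,
       -0.0298087 ]), 'joint_torque': array([-1.17384821e-03, -5.84163523e+01,  2.93753850e+01,  7.01552600e+00,
        1.01980040e-02, -5.04897287e-05]), 'tcp_pos': array([0.15302908, 0.65694687, 0.21812252]), 'eef_rot': array([ 1.79913066e+02, -9.39591160e-03, -1.31153714e+01]), 'contact_force': array([-0.24675052,  0.47213081,  0.40506572]), 'moment': array([-0.04746852,  0.02389511,  0.00866882]), 'gripper_force': 0.0, 'gripper_width': 0.08776856837335133}
```

View pics/top0.png

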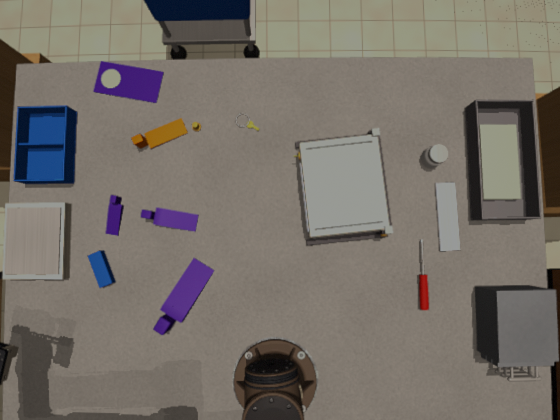

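View pics/scene0.png

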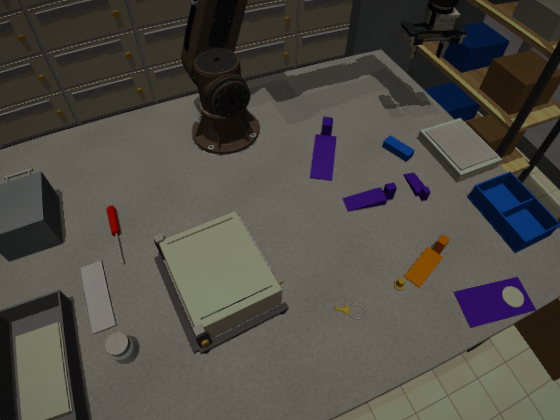

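Purple candidates in top view: small (115,215), medium (170,218) and large (187,295), plus a flat purple card (128,82). The medium one, about 56 px ≈ 150 mm, fits. I'll confirm it by measuring and with a crop, and get the box tilt from depth.

```bash
cat > h.py <<'E'
import cv2,numpy as np
from plant import status,cams,job
def ray(n,uv,z):
    c=cams.calibration(n);M=c["camera_from_world"];R,t=M[:3,:3],M[:3,3]
    q=cv2.undistortPoints(np.float64(uv).reshape(-1,1,2),c["mtx"],c["D"])[:,0]
    d=np.c_[q,np.ones(len(q))]@R; o=-R.T@t
    return o+d*((np.reshape(z,-1)-o[2])/d[:,2])[:,None]
def pts(n,uv,dep):
    c=cams.calibration(n);M=c["camera_from_world"]
    q=cv2.undistortPoints(np.float64(uv).reshape(-1,1,2),c["mtx"],c["D"])[:,0]
    return (np.c_[q,np.ones(len(q))]*np.reshape(dep,(-1,1))-M[:3,3])@M[:3,:3]
def proj(n,P):
    c=cams.calibration(n);M=c["camera_from_world"]
    return cv2.projectPoints(np.float64(P).reshape(-1,1,3),cv2.Rodrigues(M[:3,:3])[0],M[:3,3],c["mtx"],c["D"])[0][:,0]
E
python3 - <<'E'
from h import *
for n in("top","scene"):
    p=cv2.imread(f"pics/{n}0.png");d=np.load(f"{n}0.npy")
    h=cv2.cvtColor(p,cv2.COLOR_BGR2HSV)
    m=cv2.inRange(h,(122,90,40),(150,255,255))
    for c in cv2.findContours(m,0,1)[0]:
        if cv2.contourArea(c)<100: continue
        k=np.zeros_like(m);cv2.drawContours(k,[c],-1,255,-1)
        v,u=np.nonzero(k&m);P=pts(n,np.c_[u,v],d[v,u])
        r=cv2.minAreaRect((ray(n,c[:,0],0.01)[:,:2]*1000).astype(np.float32))
        print(n,c[:,0].mean(0).round(),[np.round(x,1) for x in r],"zmax",np.percentile(P[:,2],[2,50,98]).round(4))
    # box top plane
    v,u=np.nonzero(d>0);P=pts(n,np.c_[u,v],d[v,u])
    b=(abs(P[:,0]-.55)<.2)&(P[:,1]<.05)&(P[:,1]>-.33)&(P[:,2]>.075)&(P[:,2]<.13)&(p[v,u].min(1)>110)
    Q=P[b]
    for _ in range(4):
        A=np.c_[Q[:,:2],np.ones(len(Q))];s=np.linalg.lstsq(A,Q[:,2],rcond=None)[0];e=Q[:,2]-A@s
        Q=Q[abs(e)<max(.003,1.5*e.std())]
    r=cv2.minAreaRect((Q[:,:2]*1000).astype(np.float32))
    print(n,"plane",s.round(4),e.std(),[np.round(x,1) for x in r],len(Q), cv2.boxPoints(r).round())
p=cv2.imread("pics/top0.png");s=cv2.imread("pics/scene0.png")
a=cv2.resize(p[180:260,90:230],(560,320),interpolation=3)
b=cv2.resize(p[120:250,285:400],(283,320),interpolation=3)[:, :240]
c=cv2.resize(s[205:355,145:295],(400,400)[:2],interpolation=3)
o=np.zeros((600,800,3),np.uint8);o[:200,:350]=cv2.resize(a,(350,200));o[200:600,:354]=cv2.resize(p[120:250,285:400],(354,400),interpolation=3);o[:440,360:800]=cv2.resize(s[205:355,145:295],(440,440),interpolation=3)
cv2.imwrite("pics/c1.png",o)
E
```

```text
top [182. 298.] [array([234.6, 266.6]), array([ 72.9, 234.3]), np.float64(57.7)] zmax [0.005  0.0245 0.0804]
top [175. 219.] [array([461.8, 287.9]), array([129.1,  49.7]), np.float64(79.7)] zmax [0.0022 0.0157 0.0272]
top [113. 216.] [array([475.7, 467.8]), array([ 39.7, 115.5]), np.float64(84.8)] zmax [0.0025 0.0135 0.0438]
top [128.  82.] [array([878.9, 437.3]), array([197.7,  99.1]), np.float64(78.6)] zmax [-0.0014  0.0032  0.0081]
top plane [ 0.0047 -0.0447  0.0824] 0.001475846424460766 [array([ 550. , -188.6]), array([280.2, 219.8]), np.float64(4.8)] 6419 [[ 401.  -91.]
 [ 419. -310.]
 [ 699. -286.]
 [ 680.  -67.]]
scene [494. 302.] [array([881.8, 431.9]), array([199.4,  99.2]), np.float64(78.4)] zmax [-0.0027  0.0009  0.0043]
scene [373. 196.] [array([466. , 308.8]), array([183.6,  64.4]), np.float64(88.3)] zmax [-0.0005  0.014   0.0539]
scene [418. 187.] [array([479.1, 466.9]), array([ 50.4, 110.3]), np.float64(83.3)] zmax [-0.      0.0115  0.0418]
scene [324. 149.] [array([213. , 275.7]), array([ 70.5, 294.7]), np.float64(58.3)] zmax [0.0015 0.0211 0.0772]
scene plane [ 0.0033 -0.092   0.0722] 0.0015787654091129711 [array([ 546.7, -160.5]), array([260.6, 168.5]), np.float64(0.2)] 33 [[ 416.  -77.]
 [ 417. -245.]
 [ 677. -244.]
 [ 677.  -76.]]
```

View pics/c1.png

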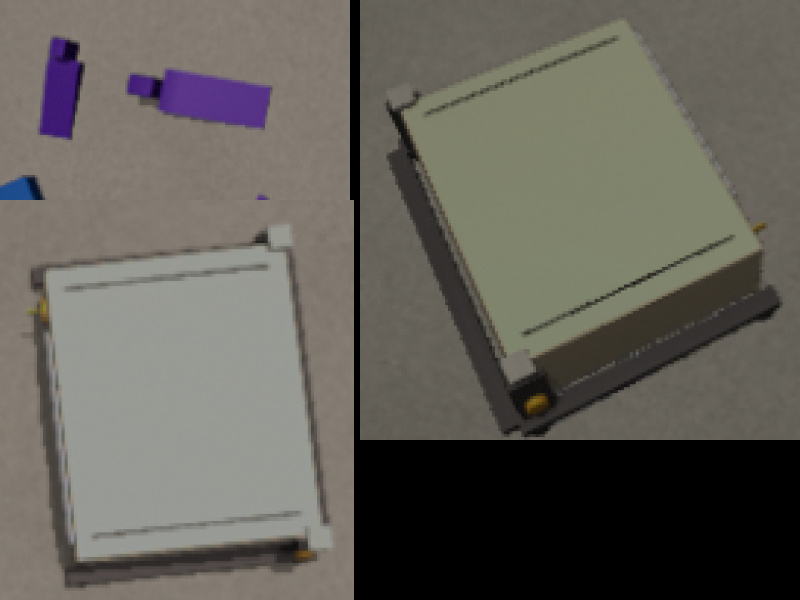

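The medium purple wedge (top 170,218; handle on the left at 147,214) matches 150 × 50 mm. The small one at (115,215) and the large one at (187,295) are the wrong size. The box slopes down towards world +y, so its front faces the wedge. Next I'll get precise poses.

```bash
cat >> h.py <<'E'
def wedge(n,p,lo=(440,150,520,400)):
    "ramp edges -> tip, yaw from a view"
    m=cv2.inRange(cv2.cvtColor(p,cv2.COLOR_BGR2HSV),(122,90,40),(150,255,255));return m
E
python3 - <<'E'
from h import *
p=cv2.imread("pics/top0.png");d=np.load("top0.npy")
v,u=np.nonzero(d>0);P=pts("top",np.c_[u,v],d[v,u])
zp=.0824+.0047*P[:,0]-.0447*P[:,1]
b=(abs(P[:,2]-zp)<.006)&(abs(P[:,0]-.55)<.17)&(abs(P[:,1]+.19)<.15)&(p[v,u].min(1)>110)
m=np.zeros(d.shape,np.uint8);m[v[b],u[b]]=255
m=cv2.morphologyEx(m,cv2.MORPH_CLOSE,np.ones((5,5)))
c=max(cv2.findContours(m,0,cv2.CHAIN_APPROX_NONE)[0],key=len)[:,0]
o=ray("top",c,.09); z=.0824+.0047*o[:,0]-.0447*o[:,1]; B=ray("top",c,z)[:,:2]
ctr=B.mean(0)
a=np.radians(-85)
for _ in range(3):
    ex=np.array([np.cos(a),np.sin(a)]);ey=np.array([-ex[1],ex[0]])
    X=(B-ctr)@ex;Y=(B-ctr)@ey;mid=abs(Y)<.09;midx=(X>-.08)&(X<.06)
    L=[]
    for s in(-1,1):
        k=mid&(X*s>.08);f=np.polyfit(Y[k],X[k],1);r=X[k]-np.polyval(f,Y[k]);kk=abs(r)<.004;f=np.polyfit(Y[k][kk],X[k][kk],1);L.append(('x',s,f))
        k=midx&(Y*s>.1);f=np.polyfit(X[k],Y[k],1);L.append(('y',s,f))
    print(np.degrees(a).round(2),[(q,s,f.round(4)) for q,s,f in L])
    a+=(L[1][2][0]+L[3][2][0]-L[0][2][0]-L[2][2][0])/4
xf,xr=L[0][2][1],L[2][2][1];ym=(L[1][2][1]+L[3][2][1])/2
print("size",xr-xf,L[3][2][1]-L[1][2][1],"front mid top",ctr+xf*ex+ym*ey,"yaw",np.degrees(a),"rear",ctr+xr*ex+ym*ey)
# wedge, both views: contour
for n in("top","scene"):
    p=cv2.imread(f"pics/{n}0.png")
    m=cv2.inRange(cv2.cvtColor(p,cv2.COLOR_BGR2HSV),(122,60,20),(155,255,255))
    for c in cv2.findContours(m,0,cv2.CHAIN_APPROX_NONE)[0]:
        w=ray(n,c[:,0],.012)[:,:2]
        if cv2.contourArea(c)>30 and abs(w.mean(0)-[.463,.30]).max()<.06:
            q=cv2.approxPolyDP(c,2,True)[:,0];print(n,q.tolist());print(ray(n,q,.0)[:,:2].round(3).tolist());print(ray(n,q,.023)[:,:2].round(3).tolist());print('z55',ray(n,q,.055)[:,:2].round(3).tolist())
p=cv2.imread("pics/top0.png")[190:250,125:215];s=cv2.imread("pics/scene0.png")[175:220,335:405]
cv2.imwrite("pics/c2.png",np.vstack([cv2.resize(p,(450,300),interpolation=3),cv2.resize(s,(450,289),interpolation=3)]))
E
```

```text
-85.0 [('x', -1, array([-0.0009, -0.1152])), ('y', -1, array([ 0.0137, -0.1266])), ('x', 1, array([-0.0148,  0.0984])), ('y', 1, array([0.0166, 0.1278]))]
-84.34 [('x', -1, array([ 0.0106, -0.1152])), ('y', -1, array([ 0.0019, -0.1266])), ('x', 1, array([-0.0033,  0.0984])), ('y', 1, array([0.0052, 0.1277]))]
-84.34 [('x', -1, array([ 0.0105, -0.1152])), ('y', -1, array([ 0.0019, -0.1266])), ('x', 1, array([-0.0033,  0.0984])), ('y', 1, array([0.0053, 0.1277]))]
size 0.21363504848508036 0.2543172982979448 front mid top [ 0.53468391 -0.08195576] yaw -84.34477961230638 rear [ 0.55573594 -0.29455102]
top [[141, 212], [141, 217], [152, 218], [154, 224], [194, 231], [198, 215], [156, 208], [154, 212]]
[[0.484, 0.391], [0.469, 0.391], [0.466, 0.358], [0.448, 0.352], [0.427, 0.234], [0.474, 0.222], [0.495, 0.347], [0.484, 0.352]]
[[0.482, 0.383], [0.468, 0.382], [0.465, 0.35], [0.447, 0.344], [0.426, 0.228], [0.472, 0.217], [0.493, 0.339], [0.482, 0.345]]
z55 [[0.48, 0.371], [0.466, 0.371], [0.463, 0.34], [0.446, 0.334], [0.425, 0.221], [0.47, 0.21], [0.491, 0.329], [0.479, 0.334]]
scene [[396, 187], [394, 183], [385, 184], [383, 191], [380, 187], [345, 197], [343, 200], [348, 210], [384, 204], [392, 198]]
[[0.452, 0.405], [0.436, 0.408], [0.428, 0.38], [0.45, 0.358], [0.433, 0.358], [0.425, 0.238], [0.433, 0.227], [0.472, 0.223], [0.494, 0.334], [0.484, 0.369]]
[[0.466, 0.389], [0.45, 0.392], [0.443, 0.364], [0.464, 0.344], [0.447, 0.343], [0.44, 0.226], [0.448, 0.215], [0.485, 0.211], [0.507, 0.32], [0.497, 0.354]]
z55 [[0.485, 0.367], [0.47, 0.37], [0.463, 0.343], [0.484, 0.323], [0.467, 0.323], [0.46, 0.21], [0.468, 0.199], [0.504, 0.195], [0.525, 0.3], [0.516, 0.333]]
```

View pics/c2.png

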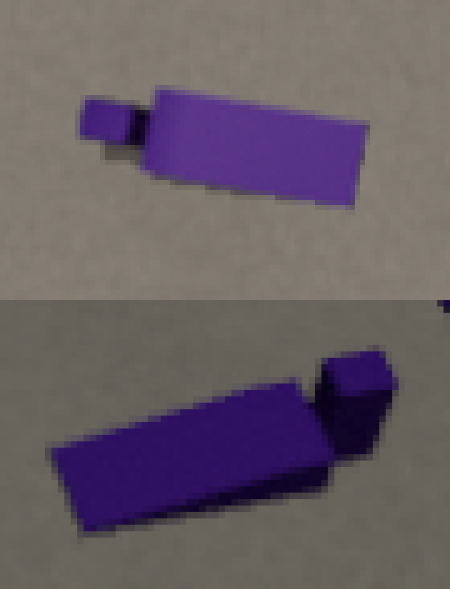

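The crop confirms it: wedge with handle at left (105,118 in crop) and ramp to the right. Wedge origin is about (0.473, 0.358) at yaw -99.8°. The lip middle is about (0.535, -0.082) and the insertion yaw about -84.2°. Moving there now.

>>> step_arm:
  xyz:
    - [0.2, 0.11, 0]
    - [0.4, 0.22, 0]
    - [0.6, 0.33, 0]
    - [0.8, 0.44, 0]
    - [0.95, 0.54, 0]
    - [0.95, 0.54, 0]
    - [0.95, 0.54, 0]
    - [0.95, 0.54, 0]
    - [0.95, 0.54, 0]
    - [0.95, 0.54, 0]
    - [0.95, 0.54, 0]
    - [0.95, 0.54, 0]
    - [0.95, 0.54, 0]
    - [0.95, 0.54, 0]
    - [0.95, 0.54, 0]
    - [0.95, 0.54, 0]
  yaw: [0.0, 0.02, 0.04, 0.06, 0.08, 0.1, 0.12, 0.14, 0.16, 0.18, 0.2, 0.22, 0.241, 0.241, 0.241, 0.241]
  claw: [-1, -1, -1, -1, -1, -1, -1, -1, -1, -1, -1, -1, -1, -1, -1, -1]

```text
time_s: 1.43
tcp_pos: [0.3136, 0.509, 0.2188]
eef_rot: [180.0, -0.0, -99.6]
contact_force: [-0.0, -1.0, 0.5]
gripper_width: 0.0877
gripper_force: 0.0
```

>>> step_arm:
  xyz:
    - [0.12, -0.18, 0]
    - [0.24, -0.36, 0]
    - [0.36, -0.54, 0]
    - [0.48, -0.72, 0]
    - [0.595, -0.913, 0]
    - [0.595, -0.913, 0]
    - [0.595, -0.913, 0.1]
    - [0.595, -0.913, 0.2]
    - [0.595, -0.913, 0.3]
    - [0.595, -0.913, 0.4]
    - [0.595, -0.913, 0.5]
    - [0.595, -0.913, 0.6]
    - [0.595, -0.913, 0.7]
    - [0.595, -0.913, 0.78]
    - [0.595, -0.913, 0.85]
    - [0.595, -0.913, 0.9]
    - [0.595, -0.913, 0.93]
    - [0.595, -0.913, 0.95]
    - [0.595, -0.913, 0.95]
    - [0.595, -0.913, 0.95]
  yaw: [0, 0, 0, 0, 0, 0, 0, 0, 0, 0, 0, 0, 0, 0, 0, 0, 0, 0, 0, 0]
  claw: [-1, -1, -1, -1, -1, -1, -1, -1, -1, -1, -1, -1, -1, -1, -1, -1, -1, -1, -1, -1]

```text
time_s: 3.1
tcp_pos: [0.4734, 0.3609, 0.0294]
eef_rot: [-180.0, 0.0, -99.8]
contact_force: [1.2, 0.8, 0.3]
gripper_width: 0.0881
gripper_force: 0.0
```

>>> step_arm:
  xyz:
    - [0, 0, 0]
    - [0, 0, 0]
    - [0, 0, 0]
    - [0, 0, 0]
    - [0, 0, 0]
    - [0, 0, 0]
    - [0, 0, 0]
    - [0, 0, 0]
    - [0, 0, 0]
    - [0, 0, 0]
  yaw: [0, 0, 0, 0, 0, 0, 0, 0, 0, 0]
  claw: [1, 1, 1, 1, 1, 1, 1, 1, 1, 1]
  grip_force: 45

```text
time_s: 3.93
tcp_pos: [0.4732, 0.3605, 0.0289]
eef_rot: [180.0, -0.0, -99.9]
contact_force: [-0.5, -0.8, 0.2]
gripper_width: 0.0264
gripper_force: 0.0
```

Run:
```python
from h import *
p,d=cams.capture("scene");q,_=cams.capture("top");cv2.imwrite("pics/s2f.png",p)
cv2.imwrite("pics/s2.png",np.vstack([cv2.resize(p[150:230,320:420],(375,300),interpolation=3),cv2.resize(q[180:260,120:220],(375,300),interpolation=3)]))
print(status.get_state())
```

```text
{'time_s': 4.0333, 'joints': array([ 5.61179296e+01,  2.37663635e+01, -2.24690368e+01,  8.45412036e-04,
       -4.37688646e+01, -6.59874633e+01]), 'qd': array([-0.04291807, -0.04223926,  0.08953683,  0.03087059,  0.01151474,
        0.05006475]), 'joint_torque': array([ 4.13117858e-03, -5.47153044e+01,  2.15026259e+01,  5.14266998e+00,
       -6.13121688e-02,  8.12594953e-03]), 'tcp_pos': array([0.47314962, 0.36054513, 0.02893689]), 'eef_rot': array([ 1.79998799e+02, -4.13377932e-03, -9.98689231e+01]), 'contact_force': array([-0.4902929 , -0.20525317, -0.22510161]), 'moment': array([ 0.07918177, -0.03596362,  0.03354659]), 'gripper_force': 44.999552965164185, 'gripper_width': 0.023567319064385354}
```

View pics/s2.png

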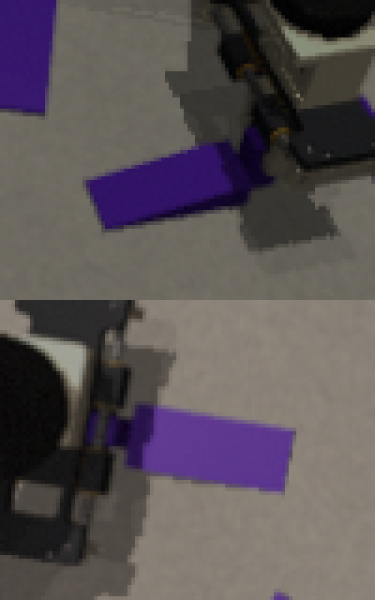

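Good grip (24 mm, on the handle). Sliding to the pre-insert pose and turning to -84.2°.

>>> step_arm:
  xyz:
    - [0.05, -0.02, 0]
    - [0.15, -0.05, 0]
    - [0.25, -0.09, 0]
    - [0.35, -0.12, 0]
    - [0.45, -0.16, 0]
    - [0.55, -0.19, 0]
    - [0.62, -0.215, 0]
    - [0.65, -0.22, 0]
    - [0.65, -0.22, 0]
    - [0.65, -0.22, 0]
  yaw: [-0.004, -0.01, -0.016, -0.022, -0.028, -0.034, -0.04, -0.0433, -0.0433, -0.0433]
  claw: [1, 1, 1, 1, 1, 1, 1, 1, 1, 1]

```text
time_s: 4.87
tcp_pos: [0.4943, 0.2248, 0.029]
eef_rot: [-180.0, 0.0, -84.4]
contact_force: [0.4, -0.5, -1.4]
gripper_width: 0.0236
gripper_force: 45.0
```

>>> step_arm:
  xyz:
    - [0.05, -0.005, 0]
    - [0.15, -0.01, 0]
    - [0.25, -0.02, 0]
    - [0.35, -0.03, 0]
    - [0.45, -0.04, 0]
    - [0.55, -0.05, 0]
    - [0.62, -0.05, 0]
    - [0.63, -0.05, 0]
    - [0.63, -0.05, 0]
    - [0.63, -0.05, 0]
  yaw: [0, 0, 0, 0, 0, 0, 0, 0, 0, 0]
  claw: [1, 1, 1, 1, 1, 1, 1, 1, 1, 1]

```text
time_s: 5.7
tcp_pos: [0.5168, 0.101, 0.0289]
eef_rot: [-180.0, 0.0, -84.3]
contact_force: [-0.3, 0.2, -0.9]
gripper_width: 0.0235
gripper_force: 45.0
```

Run:
```python
from h import *
from itertools import product
p,d=cams.capture("top");s,_=cams.capture("scene");cv2.imwrite("pics/t3f.png",p);cv2.imwrite("pics/s3f.png",s)
st=status.get_state();print(st["tcp_pos"],st["eef_rot"],st["contact_force"])
for n,i in(("top",p),("scene",s)):
    m=cv2.inRange(cv2.cvtColor(i,cv2.COLOR_BGR2HSV),(122,60,20),(155,255,255))
    for c in cv2.findContours(m,0,cv2.CHAIN_APPROX_NONE)[0]:
        w=ray(n,c[:,0],.012)[:,:2]
        if cv2.contourArea(c)>60 and abs(w.mean(0)-[.525,.01]).max()<.07:
            q=cv2.approxPolyDP(c,2,True)[:,0];print(n,q.tolist());print(ray(n,q,.002)[:,:2].round(4).tolist());print(ray(n,q,.023)[:,:2].round(4).tolist())
# overlay of estimated box midline & edges
a=np.radians(-84.2);ex=np.array([np.cos(a),np.sin(a)]);ey=np.array([-ex[1],ex[0]]);C=np.array([.535,-.082])
o=[]
for n,i in(("top",p),("scene",s)):
    for x,y in product((0,.213),(-.13,0,.13)):
        w=C+x*ex+y*ey;z=.0824+.0047*w[0]-.0447*w[1]
        u=proj(n,[*w,z])[0];cv2.circle(i,tuple(int(round(t)) for t in u),1,(0,0,255),-1)
    for x in(-.1,-.05): 
        u=proj(n,[*(C+x*ex),.012])[0];cv2.circle(i,tuple(int(round(t)) for t in u),1,(0,255,255),-1)
o=[cv2.resize(p[125:255,220:400],(540,390),interpolation=3)];
cv2.imwrite("pics/t3.png",np.hstack([cv2.resize(p[120:250,220:395],(400,297),interpolation=3),cv2.resize(s[190:338,145:345],(400,297),interpolation=3)]))
```

```text
[0.51673533 0.10130525 0.02891628] [-1.79999246e+02 -8.17336792e-04 -8.42408282e+01] [ 0.06228571 -0.60467639 -0.96318765]
top [[285, 187], [247, 189], [246, 197], [250, 201], [250, 206], [286, 202]]
[[0.5533, -0.0331], [0.5485, 0.0782], [0.525, 0.0812], [0.5131, 0.0695], [0.4984, 0.0695], [0.5091, -0.0356]]
[[0.5503, -0.033], [0.5457, 0.0763], [0.5226, 0.0792], [0.5109, 0.0678], [0.4965, 0.0678], [0.507, -0.0354]]
scene [[313, 225], [311, 231], [306, 228], [271, 249], [280, 263], [317, 244], [321, 238]]
[[0.4806, 0.103], [0.4969, 0.0888], [0.4822, 0.0802], [0.5074, -0.0376], [0.5567, -0.0319], [0.5419, 0.0855], [0.5287, 0.1044]]
[[0.4928, 0.0953], [0.5086, 0.0814], [0.4943, 0.0729], [0.5189, -0.0421], [0.5671, -0.0366], [0.5526, 0.0781], [0.5398, 0.0966]]
```

View pics/t3.png

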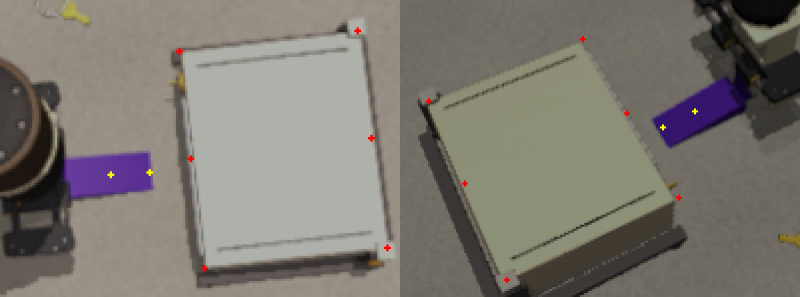

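Top view: wedge tip at crop (152,172), lined up with the yellow midline dots and clear of the lip. I'll cross-check the box middle in the scene view.

Run:
```python
from h import *
a=np.radians(-84.2);ex=np.array([np.cos(a),np.sin(a)]);ey=np.array([-ex[1],ex[0]]);C=np.array([.535,-.082])
# brightness profile along y at several x on top plane, find strongest edges near +-.13
for n,f in(("top","pics/t3f.png"),("scene","pics/s3f.png")):
    g=cv2.GaussianBlur(cv2.cvtColor(cv2.imread(f),6),(3,3),0).astype(np.float32)
    def prof(W):
        z=.0824+.0047*W[:,0]-.0447*W[:,1];u=proj(n,np.c_[W,z]).astype(np.float32)
        return cv2.remap(g,u[:,0],u[:,1],1).ravel()
    ys=np.arange(-.15,.15,.0005);E=[]
    for x in np.arange(.03,.17,.01):
        G=np.gradient(prof(C+x*ex+ys[:,None]*ey));lo=ys<-.115;hi=ys>.115
        E.append((x,ys[lo][G[lo].argmax()],ys[hi][G[hi].argmin()]))
    E=np.array(E);fl=np.polyfit(E[:,0],E[:,1],1);fh=np.polyfit(E[:,0],E[:,2],1)
    print(n,"lo",np.median(E[:,1]),"hi",np.median(E[:,2]),"slopes",fl[0],fh[0])
    xs=np.arange(-.03,.03,.0005);F=[]
    for y in np.arange(-.1,.1,.02):
        G=np.gradient(prof(C+y*ey+xs[:,None]*ex));F.append(xs[G.argmax()])
    print("front",np.round(F,4))
```

```text
top lo -0.13149999999999998 hi 0.12800000000000025 slopes 0.0003571428571426311 -0.007678571428570937
front [-0.0045 -0.003  -0.0035 -0.005  -0.005  -0.005  -0.006  -0.0035 -0.0035
  0.0015]
scene lo -0.12749999999999997 hi 0.13000000000000025 slopes -0.0037500000000002115 0.002500000000000554
front [ 0.002   0.0025  0.0045  0.0045  0.0055  0.0005 -0.0225 -0.0225 -0.022
  0.0055]
```

Both views agree on the middle to within 1–2 mm. Pushing in now.

>>> step_arm:
  xyz:
    - [0.02, 0.004, 0]
    - [0.05, 0.004, 0]
    - [0.08, 0.004, 0]
    - [0.11, 0.004, 0]
    - [0.14, 0.004, 0]
    - [0.17, 0.004, 0]
    - [0.2, 0.004, 0]
    - [0.23, 0.004, 0]
    - [0.26, 0.004, 0]
    - [0.29, 0.004, 0]
    - [0.31, 0.004, 0]
    - [0.33, 0.004, 0]
    - [0.34, 0.004, 0]
    - [0.35, 0.004, 0]
    - [0.35, 0.004, 0]
    - [0.35, 0.004, 0]
  yaw: [0, 0, 0, 0, 0, 0, 0, 0, 0, 0, 0, 0, 0, 0, 0, 0]
  claw: [1, 1, 1, 1, 1, 1, 1, 1, 1, 1, 1, 1, 1, 1, 1, 1]
  grip_force: 60

```text
time_s: 7.13
tcp_pos: [0.524, 0.0317, 0.0294]
eef_rot: [-179.9, 0.1, -84.3]
contact_force: [-0.3, 4.9, 0.1]
gripper_width: 0.023
gripper_force: 60.0
```

>>> step_arm:
  xyz:
    - [0.01, 0, 0]
    - [0.02, 0, 0]
    - [0.03, 0, 0]
    - [0.04, 0, 0]
    - [0.05, 0, 0]
    - [0.05, 0, 0]
    - [0.05, 0, 0]
  yaw: [0, 0, 0, 0, 0, 0, 0]
  claw: [1, 1, 1, 1, 1, 1, 1]

```text
time_s: 7.72
tcp_pos: [0.5249, 0.0218, 0.0293]
eef_rot: [-179.9, 0.1, -84.3]
contact_force: [-0.2, 6.9, 0.4]
gripper_width: 0.0236
gripper_force: 60.0
```

>>> step_arm:
  xyz:
    - [0.01, 0, 0]
    - [0.02, 0, 0]
    - [0.025, 0, 0]
    - [0.025, 0, 0]
    - [0.025, 0, 0]
  yaw: [0, 0, 0, 0, 0]
  claw: [1, 1, 1, 1, 1]

```text
time_s: 8.13
tcp_pos: [0.5254, 0.0169, 0.0292]
eef_rot: [-179.9, 0.1, -84.3]
contact_force: [0.2, 6.0, 0.1]
gripper_width: 0.0234
gripper_force: 60.0
```

>>> step_arm:
  xyz:
    - [0.01, 0, 0]
    - [0.02, 0, 0]
    - [0.025, 0, 0]
    - [0.025, 0, 0]
    - [0.025, 0, 0]
  yaw: [0, 0, 0, 0, 0]
  claw: [1, 1, 1, 1, 1]

```text
time_s: 8.55
tcp_pos: [0.5258, 0.0119, 0.0292]
eef_rot: [-179.9, 0.1, -84.3]
contact_force: [-0.0, 6.5, -1.3]
gripper_width: 0.0234
gripper_force: 60.0
```

```bash
cat > tilt.py <<'E'
from h import *
a=np.radians(-84.2);ex=np.array([np.cos(a),np.sin(a)]);ey=np.array([-ex[1],ex[0]]);C=np.array([.535,-.082])
p,d=cams.capture("top");v,u=np.nonzero(d>0);P=pts("top",np.c_[u,v],d[v,u])
X=(P[:,:2]-C)@ex;Y=(P[:,:2]-C)@ey
b=(X>.01)&(X<.2)&(abs(Y)<.115)&(P[:,2]>.07)&(P[:,2]<.13)
f=np.linalg.lstsq(np.c_[X[b],Y[b],np.ones(b.sum())],P[b,2],rcond=None)[0];print("tilt x,y, front z",f.round(4))
F=[status.get_state()["contact_force"]];print(F)
E
python3 tilt.py; cp pics/top0.png /dev/null
```

```text
tilt x,y, front z [ 0.0151 -0.0001  0.0949]
[array([ 0.7691081 ,  5.79285471, -0.65232404])]
```

>>> step_arm:
  xyz:
    - [0.01, 0, 0]
    - [0.015, 0, 0]
    - [0.02, 0, 0]
    - [0.02, 0, 0]
    - [0.02, 0, 0]
  yaw: [0, 0, 0, 0, 0]
  claw: [1, 1, 1, 1, 1]

```text
time_s: 9.02
tcp_pos: [0.5261, 0.0079, 0.0292]
eef_rot: [-179.9, 0.1, -84.3]
contact_force: [-0.3, 7.2, -0.5]
gripper_width: 0.0235
gripper_force: 60.0
```

```bash
python3 tilt.py
```

```text
tilt x,y, front z [0.0102 0.0003 0.0959]
[array([-0.63353749,  6.09973153, -0.88779957])]
```

>>> step_arm:
  xyz:
    - [0.01, 0, 0]
    - [0.02, 0, 0]
    - [0.03, 0, 0]
    - [0.035, 0, 0]
    - [0.035, 0, 0]
    - [0.035, 0, 0]
  yaw: [0, 0, 0, 0, 0, 0]
  claw: [1, 1, 1, 1, 1, 1]

```text
time_s: 9.57
tcp_pos: [0.5267, 0.0008, 0.0291]
eef_rot: [-179.9, 0.1, -84.3]
contact_force: [0.4, 5.5, -1.1]
gripper_width: 0.0232
gripper_force: 60.0
```

```bash
python3 tilt.py
```

```text
tilt x,y, front z [ 0.0042 -0.0003  0.0972]
[array([-0.34705234,  5.53743146, -2.05513472])]
```

>>> step_arm:
  xyz:
    - [0.005, 0, 0]
    - [0.005, 0, 0]
    - [0.005, 0, 0]
    - [0.005, 0, 0]
  yaw: [0, 0, 0, 0]
  claw: [1, 1, 1, 1]

```text
time_s: 9.95
tcp_pos: [0.5268, -0.0001, 0.0291]
eef_rot: [-179.9, 0.1, -84.3]
contact_force: [0.3, 6.8, -1.3]
gripper_width: 0.0231
gripper_force: 60.0
```

>>> step_arm:
  xyz:
    - [0.005, 0, 0]
    - [0.005, 0, 0]
    - [0.005, 0, 0]
    - [0.005, 0, 0]
  yaw: [0, 0, 0, 0]
  claw: [1, 1, 1, 1]

```text
time_s: 10.28
tcp_pos: [0.5269, -0.0011, 0.0291]
eef_rot: [-179.9, 0.1, -84.3]
contact_force: [0.0, 6.3, -1.2]
gripper_width: 0.0237
gripper_force: 60.0
```

>>> step_arm:
  xyz:
    - [0.005, 0, 0]
    - [0.005, 0, 0]
    - [0.005, 0, 0]
    - [0.005, 0, 0]
  yaw: [0, 0, 0, 0]
  claw: [1, 1, 1, 1]

```text
time_s: 10.62
tcp_pos: [0.527, -0.0021, 0.0291]
eef_rot: [-179.9, 0.1, -84.3]
contact_force: [0.0, 6.9, -0.4]
gripper_width: 0.0233
gripper_force: 60.0
```

>>> step_arm:
  xyz:
    - [0.005, 0, 0]
    - [0.005, 0, 0]
    - [0.005, 0, 0]
    - [0.005, 0, 0]
  yaw: [0, 0, 0, 0]
  claw: [1, 1, 1, 1]

```text
time_s: 10.95
tcp_pos: [0.527, -0.0031, 0.0291]
eef_rot: [-179.9, 0.1, -84.3]
contact_force: [1.1, 6.4, -0.6]
gripper_width: 0.0232
gripper_force: 60.0
```

```bash
python3 tilt.py
```

```text
tilt x,y, front z [-0.0011  0.0006  0.0983]
[array([-0.41273318,  6.98640947, -1.66796991])]
```

Nearly level, and the force hasn't risen yet. Continuing in 1 mm steps.

>>> step_arm:
  xyz:
    - [0.005, 0, 0]
    - [0.005, 0, 0]
    - [0.005, 0, 0]
    - [0.005, 0, 0]
  yaw: [0, 0, 0, 0]
  claw: [1, 1, 1, 1]

```text
time_s: 11.33
tcp_pos: [0.5272, -0.0038, 0.029]
eef_rot: [-179.9, 0.1, -84.3]
contact_force: [-0.7, 8.8, -1.7]
gripper_width: 0.0234
gripper_force: 60.0
```

>>> step_arm:
  xyz:
    - [0.005, 0, 0]
    - [0.005, 0, 0]
    - [0.005, 0, 0]
    - [0.005, 0, 0]
  yaw: [0, 0, 0, 0]
  claw: [1, 1, 1, 1]

```text
time_s: 11.67
tcp_pos: [0.5274, -0.0041, 0.029]
eef_rot: [-179.9, 0.1, -84.3]
contact_force: [-2.1, 12.4, -1.3]
gripper_width: 0.0236
gripper_force: 60.0
```

```bash
for i in 1 2 3; do python3 tilt.py; done
```

```text
tilt x,y, front z [-0.0013  0.0005  0.0983]
[array([-1.63265377, 12.44486856, -1.70149996])]
tilt x,y, front z [-0.0009 -0.0001  0.0982]
[array([-1.33599925, 12.75410467, -2.0254752 ])]
tilt x,y, front z [-0.0009 -0.0008  0.0983]
[array([-0.96875352, 12.73560163, -1.53632577])]
```

>>> step_arm:
  xyz:
    - [0.003, 0, 0]
    - [0.003, 0, 0]
    - [0.003, 0, 0]
    - [0.003, 0, 0]
  yaw: [0, 0, 0, 0]
  claw: [1, 1, 1, 1]

```text
time_s: 12.15
tcp_pos: [0.5274, -0.0042, 0.029]
eef_rot: [-179.9, 0.2, -84.3]
contact_force: [-2.5, 16.4, -1.2]
gripper_width: 0.0232
gripper_force: 60.0
```

```bash
for i in 1 2; do python3 tilt.py; done
```

```text
tilt x,y, front z [-0.0015  0.0001  0.0983]
[array([-2.18579807, 16.0858734 , -0.59245542])]
tilt x,y, front z [-0.0008  0.0003  0.0982]
[array([-2.31640666, 16.73389241, -1.14263816])]
```

Tight at about 16 N with the box level. Releasing and lifting straight up.

>>> step_arm:
  xyz:
    - [0, 0, 0]
    - [0, 0, 0]
    - [0, 0, 0]
    - [0, 0, 0]
    - [0, 0, 0]
    - [0, 0, 0]
    - [0, 0, 0]
    - [0, 0, 0]
  yaw: [0, 0, 0, 0, 0, 0, 0, 0]
  claw: [-0.3, -0.3, -0.3, -0.3, -0.3, -0.3, -0.3, -0.3]

```text
time_s: 12.92
tcp_pos: [0.5267, -0.0067, 0.029]
eef_rot: [180.0, -0.0, -84.3]
contact_force: [0.7, 0.1, 0.3]
gripper_width: 0.0566
gripper_force: 0.0
```

>>> step_arm:
  xyz:
    - [-0.01, 0, -0.05]
    - [-0.02, 0, -0.1]
    - [-0.02, 0, -0.2]
    - [-0.02, 0, -0.3]
    - [-0.02, 0, -0.4]
    - [-0.02, 0, -0.55]
    - [-0.1, 0, -0.7]
    - [-0.2, 0, -0.8]
    - [-0.35, 0, -0.8]
    - [-0.5, 0, -0.8]
    - [-0.65, 0, -0.8]
    - [-0.8, 0, -0.8]
    - [-0.8, 0, -0.8]
    - [-0.8, 0, -0.8]
  yaw: [0, 0, 0, 0, 0, 0, 0, 0, 0, 0, 0, 0, 0, 0]
  claw: [-0.3, -0.3, -0.3, -0.3, -0.3, -0.3, -0.3, -0.3, -0.3, -0.3, -0.3, -0.3, -0.3, -0.3]

```text
time_s: 14.08
tcp_pos: [0.5105, 0.1542, 0.1901]
eef_rot: [-179.9, 0.0, -84.1]
contact_force: [0.3, -0.6, -0.2]
gripper_width: 0.0569
gripper_force: 0.0
```

```bash
python3 tilt.py
python3 - <<'E'
from h import *
p,_=cams.capture("top");s,_=cams.capture("scene")
cv2.imwrite("pics/f.png",np.hstack([cv2.resize(p[120:250,220:395],(400,297),interpolation=3),cv2.resize(s[190:338,145:345],(400,297),interpolation=3)]))
E
```

```text
tilt x,y, front z [-0.0012  0.0007  0.0983]
[array([ 0.49583121, -1.10901535,  0.08911187])]
```

View pics/f.png

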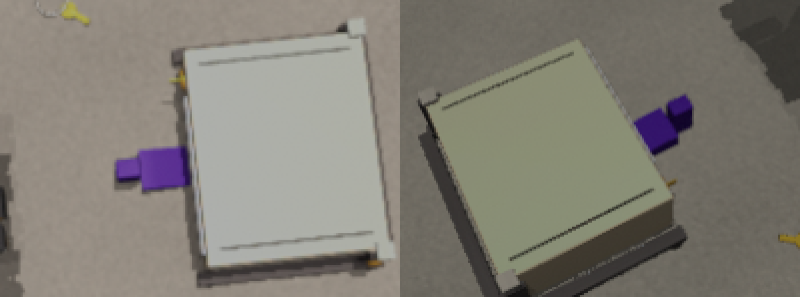

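The wedge sits under the middle of the lip (top crop 165,168), square to it. The box is still level after release and the arm is clear. Handing in.

```bash
python3 -c "
from plant import job;print(job.close_job())"
```

```text
the job is handed in; nothing more can be done
None
```

The purple wedge is in under the middle of the front lip, pushed to about 16 N. The letterbox measured level after I let go, nothing else on the bench was moved, and the job is handed in.

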